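# Hold the poolside blender on its third pulse step

### The arm

A 6-joint arm with a two-finger parallel gripper is mounted at the origin on the work surface. World frame = base frame: x ahead of the robot, y to its left, z up, the work surface at z = 0. Lengths are in m, angles in rad, forces in N, time in s.
With the tool pointing down it reaches from about 0.35 to 0.975 m from the base axis. Payload 4.9 kg.
Tool frame: the origin (TCP) lies at the very end of the fingers, on their centre line; the grasp point (between the pads) lies 19 mm behind it; z points along the fingers, y is the line along which they close (so a half turn about z gives the same grasp; the last joint's range is limited). The gripper opens to 85 mm and grips with 20 to 120 N. Pads are 22 mm wide; open, the fingers measure 114 mm over their backs; the gripper's body (76 mm by 85 mm) begins 54 mm behind the grasp point. The pads swing forward as they close: fully open they stand 13 mm farther back than shut.
Start: joints at [-1.446, 0.053, 1.613, -0, 1.476, -0.119], TCP at [0.151, -0.606, 0.206] pointing down, gripper open.
Joint ranges: [-3.01, 3.01], [-1.01, 2.22], [0.06, 2.58], [-1.02, 4.17], [0.09, 2.62], [-3.14, 3.14]. Speed limits (rad/s): [2.57, 2.57, 3.14, 3.14, 3.14, 3.14].

### API

Orientations are given as a unit quaternion [w, x, y, z].
In Python, from plant import manip gives the robot as it stands.
- The arm moves only by the tool play_rows, never from a script. Its argument "series" is a list that holds one entry, the list of rows, each a list of 7 numbers: the shift along the world's x, y, z in m, then the turn, a rotation vector about the world's x, y, z in degrees, then the opening, from 0 (shut) to 1 (fully open). In form: [[[dx, dy, dz, rx, ry, rz, grip], ...]]. A call has 1 to 10 rows; each row shifts and turns the commanded pose from where the row before left it; what a row does not reach is not made up. A row lasts 1/10 s, in which the tool goes at most 50 mm and 8.59 degrees, less where a joint would pass 70% of its speed; a pose out of reach is approached as far as the arm can. A call with a gripper value outside its range is refused whole. The fingers move at their own pace and stop on an object; the grip force is fixed at half the most. Time passes only in rows, so rows that do not move let the fingers close. It gives the time, the measured TCP pose, the force, the opening and the grip force at its end, in the units of the state.
- manip.state(): the state, without advancing time (a new reading comes with each control period).
- manip.grab_frame(name): name is "side" or "top"; returns a dict with "frame" (420x560x3 uint8, blue, green, red), "mtx" (3x3 intrinsics, pixels), "R" (3x3) and "t" (3): a world point X has camera coordinates R X + t. Camera axes: x right, y down, z forward; pixel columns grow to the right and rows downward; lengths in m; the calibration is good to about 2 mm. A picture is of the moment at which its call begins. There is no depth.
- manip.job_done(): hands the job in; it is judged then, once.
The state is a dict: "time": time; "joint_pos": joint angles; "joint_vel": joint speeds; "joint_efforts": joint torques, N m; "tool_pos": TCP position; "tool_rot": TCP orientation; "contact_force": force on the tool from outside, world axes, zero at the start; "ft_torque": the same for the moment, N m; "gripper_width": opening from 0.0 (shut) to 1.0 (fully open); "grasp_force": force on a finger pad.
Only numpy, scipy, OpenCV 4.12 (cv2) and the standard library are available. Lean on these libraries where they do the work, as an engineer would, in place of code of your own. Each camera call takes 0.05 s, during which the arm holds its last target. There are 200 camera calls.

### The job

Run the blender on the drinks trolley at its ice-crushing pulse: first turn the round timer knob fully anticlockwise to its end stop, so that the timer is off and cannot cut the motor, then turn the winged pulse dial clockwise past its first two clicks to the third and keep it there against its spring. Finish while still holding the dial on the third click, with the timer still off. Leave the shaker, the two tumblers and the bowl standing where they are.

Things in the scene. Friction and masses are not known exactly. Their poses are not given: they have to be found in the camera images.
- blender: bar blender, steel base 270 deep x 200 wide x 140 mm high, clear jar (120 mm across, lid top at 382 mm) fixed on its rear; immovable. Origin on the shelf under its middle; -x is its front, y the left of a person at the front, z up. The sloping plate at the front is the control deck, tilted 25 deg, low at the front, surface centre at x -88, z 88 mm; timer knob at y +50 mm, pulse dial at y -50 mm.
- timer_grip (a point): round black timer knob, 42 mm across, 28 mm high off the deck. The point lies on its turning axis, 20 mm out from the deck's surface; z points out of the deck along that axis (25 deg from vertical, leaning to the blender's front), x along the white pointer line, turning with the knob. The jar's front side is 78 mm behind the knobs.
- timer_knob (a joint): timer knob, rad: 0 at the anticlockwise end stop (off), growing clockwise as seen from above the deck, 4.7 at the other stop. Stays where it is left; friction about 0.03 N m.
- pulse_grip (a point): black winged pulse dial: a wing 48 mm long, 14 mm thick, its flat sides from 6 to 32 mm off the deck, on a round skirt 52 mm across, 6 mm high. The point lies on the turning axis, 22 mm out from the deck's surface; z points out of the deck along the axis, x along the wing to its pointer end, turning with it. At rest the pointer stands 33 deg anticlockwise of straight up the slope.
- pulse_dial (a joint): pulse dial, rad: 0 at rest, growing clockwise as seen from above; clicks at 0.384, 0.768 and 1.152 (the third), end stop at 1.20. When let go its spring drives it back to 0 from every click: 0.055 N m at rest rising to 0.125 N m at the third, plus or minus 0.035 N m from the clicks.
- shaker: stainless cocktail shaker, 90 mm across, 212 mm tall, loose; origin under its middle. To be left alone.
- tumbler_a: clear acrylic tumbler, 80 mm across, 105 mm tall, loose; origin under its middle. To be left alone.
- tumbler_b: clear acrylic tumbler like the other, loose; origin under its middle. To be left alone.
- bowl: teal melamine bowl, 150 mm across, 65 mm high, loose; origin under its middle. To be left alone.

How it is judged:
By the outcome, as a careful person would: the job done as asked, in the order asked, and still so for the second after the job is handed in, while the arm keeps its last pose, push and grip.
It also fails if it takes over 69 s, if anything falls off the work surface, if the arm or the gripper's body presses on something with over 40 N, if the wrist force passes 120 N, or if a joint passes its speed limit or range.

## Working session

There is one attempt and no reset: what is moved stays moved. The work goes in short steps, Python scripts to look and compute and a tool call to move; the robot and the scene stay as the last step left them, time stands still between calls to the robot, and variables do not carry over. Pictures are saved under pics/ and viewed, at most 10 in all, crops included, and the job is handed in when it is done.

Besides the shell and the picture viewer there is one more tool, called by a JSON object that holds its "method" and its "body", one argument or row to a line. play_rows: Moves the arm, as the interface text tells. Its arguments: {"type":"object","properties":{"series":{"type":"array"}},"required":["series"]}

```bash
mkdir -p pics; python3 - <<'E'
from plant import manip
import cv2,numpy as np,pickle
d={}
for n in("side","top"):
    f=manip.grab_frame(n);d[n]=f;cv2.imwrite(f"pics/{n}0.png",f["frame"])
    print(n,np.round(f["mtx"],1).tolist(),np.round(-f["R"].T@f["t"],3),np.round(f["R"],3).tolist())
pickle.dump(d,open("f0.pkl","wb"))
s=manip.state();print(s["time"],s["tool_pos"],s["tool_rot"],s["contact_force"])
E
```

```text
side [[441.4, 0.0, 278.2], [0.0, 441.4, 205.9], [0.0, 0.0, 1.0]] [ 0.9   -0.311  0.928] [[0.643, 0.766, 0.008], [0.656, -0.546, -0.521], [-0.395, 0.34, -0.853]]
top [[400.9, 0.0, 280.5], [0.0, 400.9, 213.7], [0.0, 0.0, 1.0]] [0.33  0.006 0.977] [[0.027, -0.999, 0.041], [-0.98, -0.035, -0.194], [0.195, -0.035, -0.98]]
0.1 [ 0.15079239 -0.60590959  0.20523834] [-9.41736712e-04  9.92579814e-01  1.21591222e-01  6.99612252e-06] [ 0.74436061  0.2745901  -0.77992668]
```

View pics/side0.png

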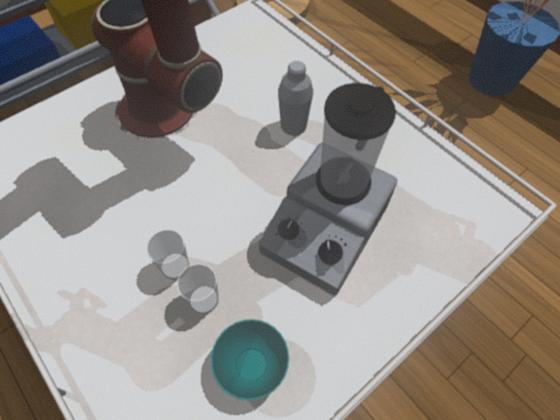

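View pics/top0.png

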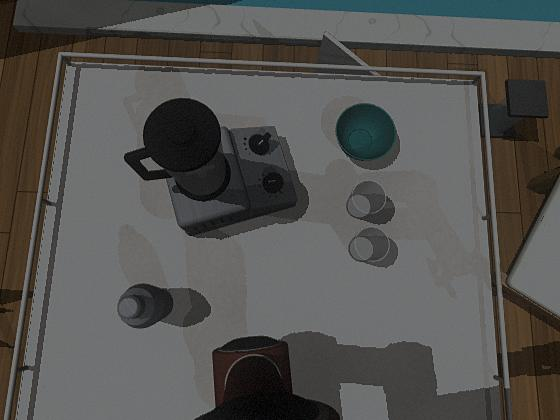

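The side view shows the knobs at about (288,229) and (330,252); in the top view they are at (272,182) and (261,143). The one nearer the robot is the timer and the far one is the pulse dial. Next I enlarge crops of both.

```bash
cat > h.py <<'E'
import numpy as np,cv2
def ray(f,u,v):
    c=-f["R"].T@f["t"];d=f["R"].T@np.linalg.solve(f["mtx"],[u,v,1.]);return c,d/np.linalg.norm(d)
def plane(f,u,v,z):
    c,d=ray(f,u,v);return c+d*(z-c[2])/d[2]
def tri(f,p,g,q):
    c,d=ray(f,*p);e,h=ray(g,*q);s=np.linalg.lstsq(np.c_[d,-h],e-c,rcond=None)[0]
    a,b=c+s[0]*d,e+s[1]*h;return (a+b)/2,np.linalg.norm(a-b)
def proj(f,X):
    p=f["mtx"]@(f["R"]@np.asarray(X)+f["t"]);return p[:2]/p[2]
E
python3 - <<'E'
import pickle,cv2,numpy as np
from h import *
d=pickle.load(open("f0.pkl","rb"))
a=d["side"]["frame"][190:300,250:370];b=d["top"]["frame"][110:240,160:310]
a=cv2.resize(a,(660,605-5),interpolation=cv2.INTER_CUBIC) if 0 else cv2.resize(a,None,fx=5,fy=5,interpolation=cv2.INTER_CUBIC)
b=cv2.resize(b,None,fx=4.5,fy=4.5,interpolation=cv2.INTER_CUBIC)
cv2.imwrite("pics/a.png",np.clip(a*1.6,0,255));cv2.imwrite("pics/b.png",np.clip(b*2.2,0,255))
for p,q in(((288,229),(272,182)),((330,252),(261,143))):print(tri(d["side"],p,d["top"],q))
E
```

```text
(array([ 0.57631855, -0.00339486,  0.10378718]), np.float64(0.0001935226017835287))
(array([0.67057702, 0.02688654, 0.1010406 ]), np.float64(0.005019808684333961))[ WARN:0@0.047] global loadsave.cpp:1063 imwrite_ Unsupported depth image for selected encoder is fallbacked to CV_8U.
```

View pics/a.png

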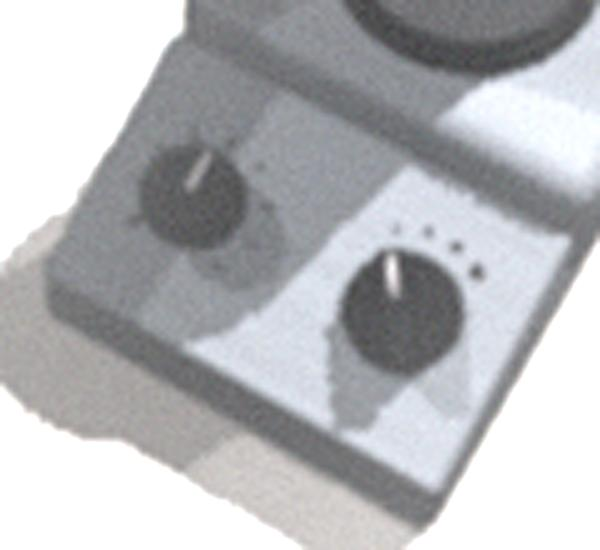

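View pics/b.png

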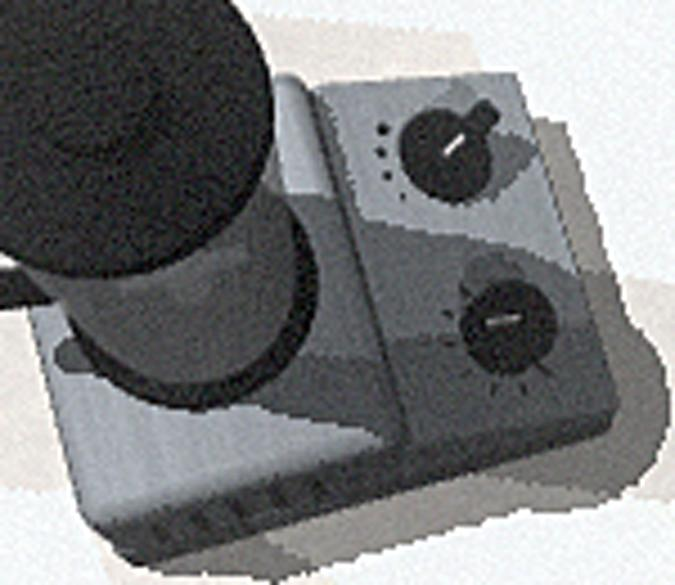

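The crops show the timer disc at side crop (193,196) and top crop (508,322), with its pointer roughly up the slope. The pulse skirt is at (402,312) and (447,155), with the wing at rest. The deck's front corners are also clear. I'll work out the pose from these.

```bash
python3 - <<'E'
import pickle,numpy as np
from h import *
from scipy.spatial.transform import Rotation as Ro
d=pickle.load(open("f0.pkl","rb"));S,T=d["side"],d["top"]
sp=lambda u,v:(250+u/5,190+v/5)
tp=lambda u,v:(160+u/4.5,110+v/4.5)
t=np.tan(np.radians(25));s,c=np.sin(np.radians(25)),np.cos(np.radians(25))
def B(y,h):return np.array([-.088-s*h,y,.088+c*h])
pts={"timer":(B(.05,.016),sp(193,197),tp(508,325)),"pulse":(B(-.05,.005),sp(402,314),tp(447,156)),
"cornN":(np.array([-.135,.1,.088-.047*t]),sp(49,280),tp(612,405)),"cornF":(np.array([-.135,-.1,.088-.047*t]),sp(438,492),tp(518,75))}
P,Q=[],[]
for k,(b,p,q) in pts.items():
    x=plane(S,*p,b[2]);y=plane(T,*q,b[2]);print(k,x.round(4),y.round(4),tri(S,p,T,q)[0].round(3))
    P+=[b[:2]]*2;Q+=[x[:2],y[:2]]
P,Q=np.array(P),np.array(Q);pm,qm=P.mean(0),Q.mean(0)
H=(P-pm).T@(Q-qm);yaw=np.arctan2(H[0,1]-H[1,0],H[0,0]+H[1,1])
R=np.array([[np.cos(yaw),-np.sin(yaw)],[np.sin(yaw),np.cos(yaw)]]);o=qm-R@pm
print("yaw",np.degrees(yaw),"o",o,"res",(Q-P@R.T-o).round(4).tolist())
W=Ro.from_euler("z",yaw).as_matrix();O=np.r_[o,0]
n=W@[-s,0,c];up=W@[c,0,s];left=W@[0,1,0]
print("n",n,"up",up,"left",left)
G={k:(O+W@B(y,0)) for k,y in(("timer",.05),("pulse",-.05))};print(G)
pickle.dump((O,W,n,up,left,G),open("pose.pkl","wb"))
# timer pointer angle, clockwise from up-slope
D=G["timer"]+.028*n
for f,a,b in((S,sp(187,190),sp(210,152)),(T,tp(520,317),tp(487,322))):
    r=[]
    for p in(a,b):
        cc,dd=ray(f,*p);r.append(cc+dd*((D-cc)@n)/(dd@n))
    v=r[1]-r[0];print("timer ptr cw from up",np.degrees(np.arctan2(-v@left,v@up)),np.linalg.norm(v),[( (x-D)@up, (x-D)@left) for x in r])
E
```

```text
timer [ 0.5774 -0.0025  0.1025] [ 0.5762 -0.0055  0.1025] [ 0.577 -0.004  0.103]
pulse [0.6712 0.0321 0.0925] [0.6682 0.0287 0.0925] [0.67  0.031 0.091]
cornN [ 0.5541 -0.0634  0.0661] [ 0.5455 -0.0613  0.0661] [ 0.549 -0.061  0.054]
cornF [ 0.7319 -0.0013  0.0661] [ 0.7258 -0.0071  0.0661] [ 0.729 -0.004  0.063]
yaw 108.03462185003582 o [0.59608047 0.09808719] res [[-0.0005, 0.005], [-0.0017, 0.002], [-0.0003, 0.0042], [-0.0034, 0.0008], [0.0114, -0.0022], [0.0027, -0.0001], [-0.0011, -0.0019], [-0.0071, -0.0077]]
n [ 0.13083908 -0.40185486  0.90630779] up [-0.2805853   0.86178054  0.42261826] left [-0.95086961 -0.30959163  0.        ]
{'timer': array([ 0.57578105, -0.00106892,  0.088     ]), 'pulse': array([0.67086801, 0.02989024, 0.088     ])}
timer ptr cw from up 2.4624967145157677 0.018582326812030033 [(np.float64(0.005703864813765823), np.float64(-0.0006638479016198492)), (np.float64(0.024269031941216025), np.float64(-0.0014622458468406098))]
timer ptr cw from up -0.46339708512353495 0.018940191623747014 [(np.float64(0.0019498185740756003), np.float64(0.0017451616294880945)), (np.float64(0.02088939073772585), np.float64(0.0018983445336944774))]
```

Residuals put the knobs about 3 mm further along +y than the fit. I'll use timer base (0.5745, 0.002, 0.088) and pulse base (0.6695, 0.033, 0.088). Next: a helper that gives the shift and turn needed.

```bash
cat > go.py <<'E'
# usage: go.py timer|pulse height_of_TCP_over_deck(m) tool-x angle anticlockwise of up-slope (deg)
import sys,pickle,numpy as np
from scipy.spatial.transform import Rotation as Ro
from plant import manip
O,W,n,up,left,G=pickle.load(open("pose.pkl","rb"))
G={"timer":np.array([.5745,.002,.088]),"pulse":np.array([.6695,.033,.088])}
s=manip.state();q=s["tool_rot"];R0=Ro.from_quat([q[1],q[2],q[3],q[0]]);p=s["tool_pos"]
k,h,a=sys.argv[1],float(sys.argv[2]),np.radians(float(sys.argv[3]))
x=np.cos(a)*up+np.sin(a)*left;z=-n;R=Ro.from_matrix(np.c_[x,np.cross(z,x),z])
rv=np.degrees((R*R0.inv()).as_rotvec());X0=R0.as_matrix()
print("t",s["time"],"pos",p.round(4),"shift",(G[k]+h*n-p).round(4),"turn",rv.round(2),np.linalg.norm(rv).round(1))
e=p-G[k];print("now: height",(e@n).round(4),"up",(e@up).round(4),"left",(e@left).round(4),"ang",np.degrees(np.arctan2(X0[:,0]@left,X0[:,0]@up)).round(2),"tilt err",np.degrees(np.arccos(-X0[:,2]@n)).round(2))
print("j",np.round(s["joint_pos"],2),"F",np.round(s["contact_force"],1),"M",np.round(s["ft_torque"],3),"n.M",(np.array(s["ft_torque"])@n).round(3),"w",s["gripper_width"],"g",s["grasp_force"])
E
python3 go.py timer 0.11 -60; python3 go.py timer 0 0 | head -1
python3 - <<'E'
import pickle;from h import *
d=pickle.load(open("f0.pkl","rb"));T=d["top"]
for n,u,v,z in(("bowl",366,132,.065),("tA",366,187,.105),("tB",372,232,.105),("shk",130,305,.2)):print(n,plane(T,u,v,z).round(3))
E
```

```text
t 0.1 pos [ 0.1508 -0.6059  0.2052] shift [ 0.4381  0.5637 -0.0175] turn [25.26  0.4  33.51] 42.0
now: height 0.2951 up -0.3555 left 0.5911 ang -93.68 tilt err 24.89
j [-1.45  0.05  1.61  0.    1.48 -0.12] F [ 0.7  0.3 -0.8] M [ 0.039  0.007 -0.031] n.M -0.026 w 0.9957166753980154 g 0.0
t 0.1 pos [ 0.1508 -0.6059  0.2052] shift [ 0.4237  0.6079 -0.1172] turn [ 24.42 -13.67  92.4 ] 96.5
bowl [ 0.722 -0.229  0.065]
tA [ 0.572 -0.217  0.105]
tB [ 0.47  -0.229  0.105]
shk [0.301 0.255 0.2  ]
```

{"method": "play_rows", "body": {
  "series": [
    [[0.022,0.028,0.012,1.26,0.02,1.68,1],[0.022,0.028,0.012,1.26,0.02,1.68,1],[0.022,0.028,0.012,1.26,0.02,1.68,1],[0.022,0.028,0.012,1.26,0.02,1.68,1],[0.022,0.028,0.012,1.26,0.02,1.68,1],[0.022,0.028,0,1.26,0.02,1.68,1],[0.022,0.028,0,1.26,0.02,1.68,1],[0.022,0.028,0,1.26,0.02,1.68,1],[0.022,0.028,0,1.26,0.02,1.68,1],[0.022,0.028,0,1.26,0.02,1.68,1]]
  ]
}}

```text
time: 1.1
tool_pos: [0.3714, -0.3251, 0.2659]
tool_rot: [-0.109, 0.958, 0.265, 0.011]
contact_force: [-0.1, 0.4, 0.1]
gripper_width: 0.999
grasp_force: 0.0
```

{"method": "play_rows", "body": {
  "series": [
    [[0.022,0.028,0,1.26,0.02,1.68,1],[0.022,0.028,0,1.26,0.02,1.68,1],[0.022,0.028,0,1.26,0.02,1.68,1],[0.022,0.028,0,1.26,0.02,1.68,1],[0.022,0.028,0,1.26,0.02,1.68,1],[0.022,0.028,0,1.26,0.02,1.68,1],[0.022,0.028,0,1.26,0.02,1.68,1],[0.022,0.028,0,1.26,0.02,1.68,1],[0.022,0.028,0,1.26,0.02,1.68,1],[0.02,0.028,0,1.26,0.02,1.68,1]]
  ]
}}

```text
time: 2.1
tool_pos: [0.5895, -0.0452, 0.2657]
tool_rot: [-0.214, 0.891, 0.399, 0.022]
contact_force: [0.5, -0.8, 0.1]
gripper_width: 1.0
grasp_force: 0.0
```

```bash
python3 go.py timer 0.06 -60
```

```text
t 2.1 pos [ 0.5895 -0.0452  0.2657] shift [-0.0071  0.0231 -0.1234] turn [ 0.08  0.05 -0.14] 0.2
now: height 0.182 up 0.0303 left 0.0004 ang -59.87 tilt err 0.1
j [-0.37  0.1   1.51  0.34  1.8   0.39] F [ 0.5 -0.8  0.1] M [-0.163 -0.069  0.01 ] n.M 0.015 w 0.9998014032650149 g 0.0
```

{"method": "play_rows", "body": {
  "series": [
    [[-0.001,0.004,-0.02,0,0,0,1],[-0.001,0.004,-0.021,0,0,0,1],[-0.001,0.004,-0.021,0,0,0,1],[-0.001,0.004,-0.021,0,0,0,1],[-0.001,0.004,-0.02,0,0,0,1],[-0.002,0.003,-0.02,0,0,0,1]]
  ]
}}

```text
time: 2.7
tool_pos: [0.5814, -0.0232, 0.1419]
tool_rot: [-0.214, 0.892, 0.398, 0.022]
contact_force: [-0.2, -0.1, -0.0]
gripper_width: 1.001
grasp_force: 0.0
```

```bash
python3 go.py timer 0.004 -60
cat > look.py <<'E'
import sys,cv2,numpy as np
from plant import manip
a=manip.grab_frame("side")["frame"][150:300,240:390];b=manip.grab_frame("top")["frame"][80:230,200:350]
cv2.imwrite(sys.argv[1],cv2.resize(np.hstack([cv2.convertScaleAbs(a,alpha=1.5),cv2.convertScaleAbs(b,alpha=2)]),(800,400),interpolation=cv2.INTER_CUBIC))
E
python3 look.py pics/c.png
```

```text
t 2.7 pos [ 0.5814 -0.0232  0.1419] shift [-0.0064  0.0235 -0.0503] turn [ 0.13  0.05 -0.07] 0.2
now: height 0.0599 up -0.0008 left 0.0012 ang -59.93 tilt err 0.14
j [-0.35  0.15  1.66  0.34  1.6   0.35] F [-0.2 -0.1 -0. ] M [-0.173 -0.059 -0.001] n.M 0.0 w 1.0012344011086325 g 0.0
```

View pics/c.png

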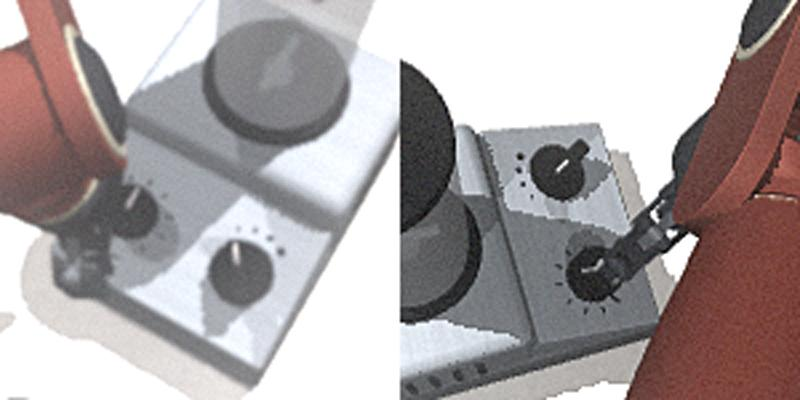

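The picture shows the open fingers straddling the timer (side at about (130,215), top at about (595,272)), clear of the dial. Descending.

{"method": "play_rows", "body": {
  "series": [
    [[-0.001,0.004,-0.009,0,0,0,1],[-0.001,0.004,-0.009,0,0,0,1],[-0.001,0.004,-0.009,0,0,0,1],[-0.001,0.004,-0.009,0,0,0,1],[-0.001,0.004,-0.008,0,0,0,1],[-0.001,0.003,-0.005,0,0,0,1]]
  ]
}}

```text
time: 3.4
tool_pos: [0.5754, 0.0, 0.0934]
tool_rot: [-0.214, 0.892, 0.398, 0.022]
contact_force: [1.0, -0.6, 0.1]
gripper_width: 0.998
grasp_force: 0.0
```

{"method": "play_rows", "body": {
  "series": [
    [[0,0,0,0,0,0,0.55],[0,0,0,0,0,0,0.5],[0,0,0,0,0,0,0.45],[0,0,0,0,0,0,0.4]]
  ]
}}

```text
time: 3.8
tool_pos: [0.5763, -0.0008, 0.0949]
tool_rot: [-0.213, 0.892, 0.398, 0.023]
contact_force: [-1.2, 0.6, 0.4]
gripper_width: 0.398
grasp_force: 0.0
```

```bash
python3 go.py timer 0.004 -60
```

```text
t 3.8 pos [ 0.5763 -0.0008  0.0949] shift [-0.0013  0.0012 -0.0033] turn [ 0.16  0.16 -0.05] 0.2
now: height 0.0076 up 0.0 left -0.0008 ang -59.91 tilt err 0.21
j [-0.31  0.18  1.72  0.35  1.51  0.35] F [-1.2  0.6  0.4] M [-0.203 -0.057  0.011] n.M 0.007 w 0.39753153760981286 g 0.0
```

{"method": "play_rows", "body": {
  "series": [
    [[0,0,0,0,0,0,0.35],[0,0,0,0,0,0,0.3],[0,0,0,0,0,0,0.3]]
  ]
}}

```text
time: 4.1
tool_pos: [0.5759, -0.0006, 0.0945]
tool_rot: [-0.214, 0.892, 0.398, 0.023]
contact_force: [0.1, 0.2, -0.4]
gripper_width: 0.299
grasp_force: 0.0
```

```bash
python3 go.py timer 0.004 -60; python3 look.py pics/d.png
```

```text
t 4.1 pos [ 0.5759 -0.0006  0.0945] shift [-0.0009  0.001  -0.0029] turn [ 0.14  0.11 -0.06] 0.2
now: height 0.0071 up 0.0001 left -0.0005 ang -59.92 tilt err 0.17
j [-0.31  0.18  1.72  0.35  1.51  0.35] F [ 0.1  0.2 -0.4] M [-0.227 -0.034  0.004] n.M -0.013 w 0.2994358219259156 g 0.0
```

View pics/d.png

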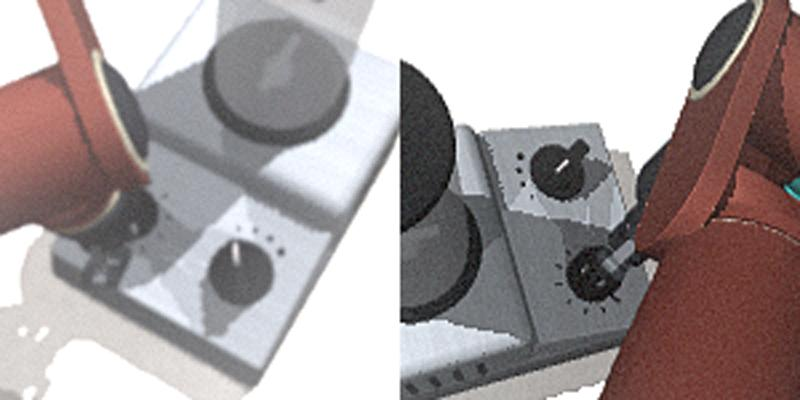

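The fingers read 0.30 with no contact. In the side view a finger sits down-slope of the knob at about (105,265), which doesn't match a straddle. I'll check with projected markers.

```bash
cat > look2.py <<'E'
import sys,cv2,numpy as np
from plant import manip
from h import *
from scipy.spatial.transform import Rotation as Ro
n=np.array([.1308,-.4019,.9063]);s=manip.state();q=s["tool_rot"];M=Ro.from_quat([q[1],q[2],q[3],q[0]]).as_matrix();p=s["tool_pos"]
K=np.array([float(v) for v in sys.argv[2:5]])
up=np.array([-.2806,.8618,.4226]);left=np.cross(n,up)
out=[]
for nm,al in(("side",1.5),("top",2.2)):
    f=manip.grab_frame(nm);c=proj(f,K).round().astype(int);x0,y0=c-33;k=6
    im=cv2.resize(cv2.convertScaleAbs(f["frame"][y0:y0+66,x0:x0+66],alpha=al),None,fx=k,fy=k,interpolation=cv2.INTER_CUBIC)
    def dot(X,col):
        u=((proj(f,X)-[x0,y0]+.5)*k).astype(int);cv2.circle(im,tuple(int(v) for v in u),2,col,-1)
    dot(p,(0,0,255))
    g=s["gripper_width"]*.0425
    for e in(-1,1):dot(p+e*g*M[:,1],(0,255,255));dot(p+e*g*M[:,1]-.03*M[:,2],(0,200,0))
    for a in np.arange(0,6.28,.5):dot(K+.028*n+.021*(np.cos(a)*up+np.sin(a)*left),(255,0,255))
    out.append(im)
cv2.imwrite(sys.argv[1],np.hstack(out))
E
python3 look2.py pics/e.png .5745 .002 .088
```

```text
(no output)
```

View pics/e.png

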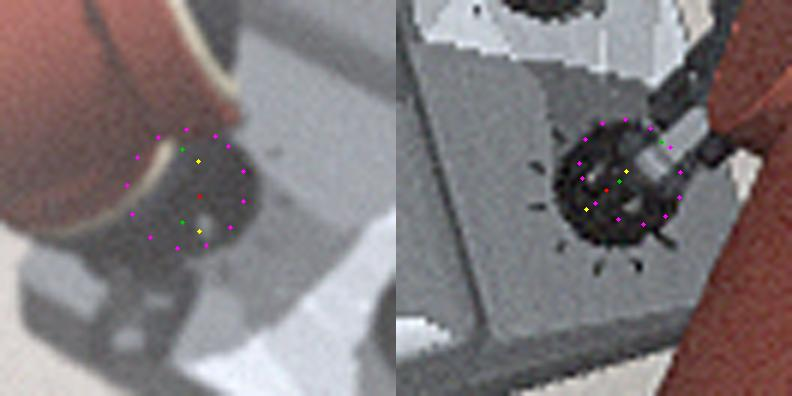

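{"method": "play_rows", "body": {
  "series": [
    [[0,0,0,0,0,0,0.2],[0,0,0,0,0,0,0.1],[0,0,0,0,0,0,0],[0,0,0,0,0,0,0],[0,0,0,0,0,0,0]]
  ]
}}

```text
time: 4.8
tool_pos: [0.5759, -0.0005, 0.0944]
tool_rot: [-0.214, 0.892, 0.398, 0.023]
contact_force: [-0.4, -1.0, -0.6]
gripper_width: 0.0
grasp_force: 0.0
```

```bash
python3 go.py timer 0.004 -60
```

```text
t 4.8 pos [ 5.759e-01 -5.000e-04  9.440e-02] shift [-0.0009  0.0009 -0.0028] turn [ 0.14  0.1  -0.07] 0.2
now: height 0.007 up 0.0002 left -0.0005 ang -59.92 tilt err 0.17
j [-0.31  0.18  1.72  0.35  1.51  0.35] F [-0.4 -1.  -0.6] M [-0.165 -0.066  0.024] n.M 0.026 w 0.0004871324165508853 g 0.0
```

Fully shut on nothing, so the tips are not where I think they are relative to the knob. With the tip now a single point, I'll look again.

```bash
python3 - <<'E'
import cv2,numpy as np,pickle
from plant import manip
from h import *
s=manip.state();p=s["tool_pos"];o=[];D={}
for nm,al in(("side",1.8),("top",3.2)):
    f=manip.grab_frame(nm);D[nm]=f;c=proj(f,p).round().astype(int);x0,y0=c-28
    print(nm,x0,y0,proj(f,p))
    im=cv2.resize(cv2.convertScaleAbs(f["frame"][y0:y0+57,x0:x0+57],alpha=al),None,fx=7,fy=7,interpolation=cv2.INTER_CUBIC)
    u=((proj(f,p)-[x0,y0]+.5)*7).astype(int);cv2.circle(im,tuple(int(v) for v in u),3,(0,0,255),1);o.append(im)
pickle.dump(D,open("f1.pkl","wb"))
cv2.imwrite("pics/g.png",np.hstack(o))
E
```

```text
side 261 202 [288.73473633 230.19349578]
top 243 155 [270.60155422 183.23259084]
```

View pics/g.png

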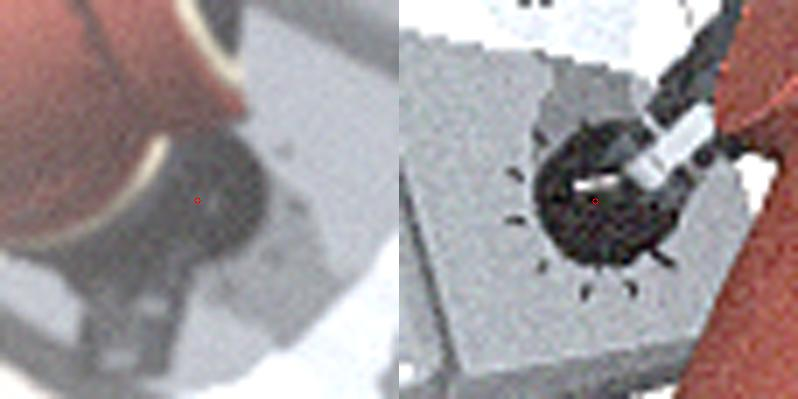

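The shut finger's light part in the top view ends at about (645,175), at the knob's edge. The marker for the reported TCP is at (595,200), and the pointer line beside it is unobscured. I'll measure numerically which knob pixels changed from the first frame.

```bash
python3 - <<'E'
import pickle,cv2,numpy as np
from h import *
from plant import manip
a=cv2.cvtColor(pickle.load(open("f0.pkl","rb"))["top"]["frame"],6).astype(float)
fr=[manip.grab_frame("top") for _ in range(8)]
b=np.mean([cv2.cvtColor(f["frame"],6) for f in fr],0);f=fr[0]
n=np.array([.1308,-.4019,.9063]);p=manip.state()["tool_pos"]
for h in(0,.01,.02,.03,.04,.05):print(h,proj(f,p+h*n).round(1),end=' ')
print()
for nm,i in(("before",a),("now",b)):
    print(nm,"cols 260..289");[print(r,i[r,260:290].round().astype(int)) for r in range(170,195,2 if nm=="before" else 1)]
E
```

```text
0 [270.6 183.2] 0.01 [272.5 181.7] 0.02 [274.4 180.1] 0.03 [276.3 178.4] 0.04 [278.3 176.8] 0.05 [280.3 175.1] 
before cols 260..289
170 [46 46 50 35 35 32 36 34 36 40 36 38 36 33 39 30 37 47 45 43 44 46 40 40
 40 45 48 78 34 52]
172 [44 45 34 36 34 30 30 35 25 29 29 25 25 19 21 20 33 45 42 45 43 46 45 41
 46 41 45 45 44 43]
174 [46 46 19 17 33 39 35 29 13 22  4 18 22 18 15 11 19 15 17 16 41 45 45 46
 41 40 41 42 43 31]
176 [44 45 35 29 41 14 20  4 18 16 15 15 11 19 17 12 17 20 21 16 16 19 49 41
 43 43 41 44 44 43]
178 [44 42 32 21  5 17 20 15 14 10 15 13 16 14 19 19 17 18 12 11 16 12 19 44
 43 37 42 45 45 43]
180 [23 53 29 13 11 16 14 13 20 23 32 32 50 52 70 43 12 20 15 20 17 19 24 30
 46 41 46 46 45 43]
182 [43 45 13 18  8 15 14  6 30 28 22 17 23 13 20 12 19 20 22 23 13 23 18 22
 37 33 39 40 40 38]
184 [34 34 33 10 23  4 21 20 13 10 18 19 14 15 12 22 16 20 18 21 12 22 22 23
 34 39 35 43 34 33]
186 [15 29 33 27  9 20 23 19 18 19 11 16 20 22 17 18 12 19 21 20 13 17 17 38
 38 34 33 36 36 31]
188 [32 36 39 33  7  9 13 16 14 11 26 13 19 17 17 19 18 17 18 21 15 17 37 35
 36 34 37 38 33 3
[... 2036 characters left out ...]
0
 56 56 53 54 53 54]
188 [58 56 57 60 18 13 13 18 16 18 16 15 14 18 16 17 18 16 16 16  9 29 56 57
 55 55 56 54 54 55]
189 [58 58 57 60 60 11 14 17 15 16 18 18 15 18 13 15 16 14 13  9 28 59 57 54
 56 54 55 53 53 55]
190 [57 56 57 57 62 42 20 10 14 16 15 14 15 18 17 17 10 13 11  8 59 60 58 55
 55 55 55 54 54 55]
191 [56 57 57 57 62 60 32 10 14 15 15 14 16 14 14 15 11 31 61 18 20 47 59 55
 55 54 54 54 53 54]
192 [56 58 60 32 44 62 57 58 27  9 20 13 13  8 12  6 30 59 62 54 26 12 35 57
 55 55 54 56 53 55]
193 [57 58 43 25 56 59 58 60 59 58 60 25 57 42 40 56 58 58 59 56 56 37 39 57
 56 55 54 54 55 58]
194 [55 57 56 53 56 58 56 57 59 59 60 55 61 56 56 60 61 57 57 56 56 54 55 58
 55 56 54 56 56 49]
```

The finger end is at (277,179), while the reported TCP projects to (270.6,183.2). It matches a point about 30 mm back along the tool axis, so the tips are about 9 mm above the knob top. A gentle guarded probe along the axis will confirm this.

{"method": "play_rows", "body": {
  "series": [
    [[-0.0004,0.0012,-0.0027,0,0,0,0],[-0.0004,0.0012,-0.0027,0,0,0,0],[0,0,0,0,0,0,0]]
  ]
}}

```text
time: 5.6
tool_pos: [0.5756, 0.0012, 0.0905]
tool_rot: [-0.213, 0.892, 0.398, 0.023]
contact_force: [-1.4, -3.2, 7.0]
gripper_width: -0.001
grasp_force: 3.4
```

{"method": "play_rows", "body": {
  "series": [
    [[-0.0003,0.0008,-0.0018,0,0,0,0],[0,0,0,0,0,0,0]]
  ]
}}

```text
time: 5.8
tool_pos: [0.5757, 0.0012, 0.0904]
tool_rot: [-0.213, 0.892, 0.399, 0.023]
contact_force: [-4.4, -6.1, 12.7]
gripper_width: 0.004
grasp_force: 6.7
```

```bash
python3 go.py timer 0.004 -60
```

```text
t 5.8 pos [0.5757 0.0012 0.0904] shift [-0.0007 -0.0008  0.0012] turn [ 0.25  0.2  -0.11] 0.3
now: height 0.0027 up 0.0 left -0.0009 ang -59.85 tilt err 0.3
j [-0.31  0.18  1.72  0.35  1.5   0.35] F [-4.4 -6.1 12.7] M [-0.149  0.866  0.444] n.M 0.035 w 0.003558050724789609 g 6.7451069921662565
```

Contact begins at a reported height of about 3 mm, against a knob top at 28 mm. So the true tips lie about 25 mm back from the reported TCP along the tool axis. I'll allow for that: open, go 24 mm deeper, then close.

{"method": "play_rows", "body": {
  "series": [
    [[0.0004,-0.0012,0.0027,0,0,0,1],[0,0,0,0,0,0,1],[0,0,0,0,0,0,1],[0,0,0,0,0,0,1],[0,0,0,0,0,0,1],[-0.0006,0.002,-0.0045,0,0,0,1],[-0.0006,0.002,-0.0045,0,0,0,1],[-0.0006,0.002,-0.0045,0,0,0,1],[0,0,0,0,0,0,1]]
  ]
}}

```text
time: 6.7
tool_pos: [0.5724, 0.0081, 0.0752]
tool_rot: [-0.215, 0.892, 0.398, 0.022]
contact_force: [-1.0, 0.2, -0.5]
gripper_width: 0.999
grasp_force: 0.0
```

{"method": "play_rows", "body": {
  "series": [
    [[-0.0006,0.002,-0.0045,0,0,0,1],[-0.0006,0.002,-0.0045,0,0,0,1],[0,0,0,0,0,0,1]]
  ]
}}

```text
time: 7.0
tool_pos: [0.5715, 0.0119, 0.0665]
tool_rot: [-0.214, 0.892, 0.398, 0.022]
contact_force: [-0.2, 0.4, -0.4]
gripper_width: 0.998
grasp_force: 0.0
```

{"method": "play_rows", "body": {
  "series": [
    [[0,0,0,0,0,0,0.7],[0,0,0,0,0,0,0.55],[0,0,0,0,0,0,0.5],[0,0,0,0,0,0,0.46]]
  ]
}}

```text
time: 7.4
tool_pos: [0.5713, 0.0121, 0.0688]
tool_rot: [-0.215, 0.891, 0.398, 0.022]
contact_force: [-4.2, -0.0, 7.1]
gripper_width: 0.474
grasp_force: 55.8
```

```bash
python3 go.py timer -0.021 -60
```

```text
t 7.4 pos [0.5713 0.0121 0.0688] shift [ 0.0004 -0.0017  0.0001] turn [ 0.   -0.05 -0.15] 0.2
now: height -0.0218 up 0.0015 left -0.0001 ang -59.89 tilt err 0.11
j [-0.3   0.2   1.75  0.35  1.47  0.35] F [-4.2 -0.   7.1] M [0.443 0.943 0.319] n.M -0.032 w 0.4741387534975275 g 55.79369366168976
```

The knob is gripped (0.474 ≈ 40 mm, 56 N). Turning anticlockwise about the deck normal.

{"method": "play_rows", "body": {
  "series": [
    [[0,0,0,1.046,-3.215,7.25,0.4],[0,0,0,1.046,-3.215,7.25,0.4],[0,0,0,1.046,-3.215,7.25,0.4],[0,0,0,1.046,-3.215,7.25,0.4],[0,0,0,1.046,-3.215,7.25,0.4],[0,0,0,1.046,-3.215,7.25,0.4],[0,0,0,1.046,-3.215,7.25,0.4],[0,0,0,1.046,-3.215,7.25,0.4],[0,0,0,1.046,-3.215,7.25,0.4],[0,0,0,1.046,-3.215,7.25,0.4]]
  ]
}}

```text
time: 8.4
tool_pos: [0.5695, 0.0122, 0.0691]
tool_rot: [-0.153, 0.424, 0.879, 0.157]
contact_force: [-11.5, 0.7, 11.0]
gripper_width: 0.476
grasp_force: 59.8
```

```bash
python3 go.py timer -0.021 90
```

```text
t 8.4 pos [0.5695 0.0122 0.0691] shift [ 0.0022 -0.0017 -0.0001] turn [  9.11 -28.27  62.9 ] 69.6
now: height -0.0219 up 0.0022 left 0.0016 ang 20.44 tilt err 0.33
j [-0.3   0.2   1.75  0.36  1.47 -1.06] F [-11.5   0.7  11. ] M [0.448 1.973 0.778] n.M -0.03 w 0.4756680733461623 g 59.77869629859924
```

{"method": "play_rows", "body": {
  "series": [
    [[0,0,0,1.046,-3.215,7.25,0.4],[0,0,0,1.046,-3.215,7.25,0.4],[0,0,0,1.046,-3.215,7.25,0.4],[0,0,0,1.046,-3.215,7.25,0.4],[0,0,0,1.046,-3.215,7.25,0.4]]
  ]
}}

```text
time: 8.9
tool_pos: [0.569, 0.0114, 0.0688]
tool_rot: [-0.091, 0.098, 0.971, 0.199]
contact_force: [-13.2, -2.8, 11.4]
gripper_width: 0.469
grasp_force: 60.0
```

```bash
python3 go.py timer -0.021 90
```

```text
t 8.9 pos [0.569  0.0114 0.0688] shift [ 0.0028 -0.001   0.0001] turn [  3.79 -12.3   26.64] 29.6
now: height -0.0219 up 0.0016 left 0.0023 ang 60.42 tilt err 0.45
j [-0.3   0.2   1.75  0.35  1.47 -1.76] F [-13.2  -2.8  11.4] M [0.026 2.083 0.97 ] n.M 0.045 w 0.4692678901466857 g 59.98796582221985
```

{"method": "play_rows", "body": {
  "series": [
    [[0,0,0,0.523,-1.607,3.625,0.4],[0,0,0,0.523,-1.607,3.625,0.4],[0,0,0,0.523,-1.607,3.625,0.4]]
  ]
}}

```text
time: 9.2
tool_pos: [0.569, 0.0112, 0.0687]
tool_rot: [-0.07, -0.003, 0.976, 0.207]
contact_force: [-12.6, -3.4, 11.3]
gripper_width: 0.472
grasp_force: 60.0
```

```bash
python3 go.py timer -0.021 90
```

```text
t 9.2 pos [0.569  0.0112 0.0687] shift [ 0.0028 -0.0007  0.0002] turn [ 2.21 -7.56 15.92] 17.8
now: height -0.0219 up 0.0013 left 0.0024 ang 72.24 tilt err 0.47
j [-0.3   0.2   1.75  0.35  1.47 -1.96] F [-12.6  -3.4  11.3] M [-0.131  2.072  0.874] n.M -0.058 w 0.47230300879374026 g 60.031169056892395
```

{"method": "play_rows", "body": {
  "series": [
    [[0,0,0,0.523,-1.607,3.625,0.4],[0,0,0,0.523,-1.607,3.625,0.4]]
  ]
}}

```text
time: 9.4
tool_pos: [0.5701, 0.0113, 0.0685]
tool_rot: [-0.054, -0.069, 0.973, 0.212]
contact_force: [-11.6, -2.0, 9.4]
gripper_width: 0.471
grasp_force: 61.6
```

```bash
python3 go.py timer -0.021 90
```

```text
t 9.4 pos [0.5701 0.0113 0.0685] shift [ 0.0017 -0.0008  0.0004] turn [ 1.11 -4.26  8.93] 10.0
now: height -0.022 up 0.001 left 0.0013 ang 80.05 tilt err 0.34
j [-0.3   0.2   1.75  0.36  1.47 -2.1 ] F [-11.6  -2.    9.4] M [-0.115  2.219 -0.161] n.M -1.052 w 0.47074074224332674 g 61.55333697795868
```

{"method": "play_rows", "body": {
  "series": [
    [[0,0,0,0.523,-1.607,3.625,0.4],[0,0,0,0.523,-1.607,3.625,0.4],[0,0,0,0,0,0,0.4]]
  ]
}}

```text
time: 9.7
tool_pos: [0.5729, 0.012, 0.0685]
tool_rot: [-0.036, -0.135, 0.966, 0.215]
contact_force: [0.4, 3.1, 4.4]
gripper_width: 0.472
grasp_force: 61.9
```

```bash
python3 go.py timer -0.021 90
```

```text
t 9.7 pos [0.5729 0.012  0.0685] shift [-0.0011 -0.0016  0.0005] turn [-0.01 -0.73  1.96] 2.1
now: height -0.0219 up 0.0009 left -0.0016 ang 87.93 tilt err 0.31
j [-0.3   0.2   1.74  0.36  1.47 -2.24] F [0.4 3.1 4.4] M [ 0.439  0.31  -1.235] n.M -1.186 w 0.4719296940335579 g 61.92547380924225
```

The end stop is clear: torque rose from 0.03 to about 1.1 N m after 138° of turning. I'll release and back out.

{"method": "play_rows", "body": {
  "series": [
    [[0,0,0,0,0,0,0.7],[0,0,0,0,0,0,1],[0,0,0,0,0,0,1],[0,0,0,0,0,0,1],[0.0013,-0.004,0.009,0,0,0,1],[0.0013,-0.004,0.009,0,0,0,1],[0.0026,-0.008,0.018,0,0,0,1],[0.0026,-0.008,0.018,0,0,0,1],[0.0026,-0.008,0.018,0,0,0,1]]
  ]
}}

```text
time: 10.6
tool_pos: [0.5831, -0.0213, 0.1412]
tool_rot: [-0.037, -0.137, 0.967, 0.214]
contact_force: [-0.6, -0.3, 0.1]
gripper_width: 1.0
grasp_force: 0.0
```

```bash
python3 go.py pulse 0.04 33
```

```text
t 10.6 pos [ 0.5831 -0.0213  0.1412] shift [ 0.0917  0.0382 -0.017 ] turn [ -7.28  22.27 -49.86] 55.1
now: height 0.0588 up -0.0001 left 0.099 ang 88.09 tilt err 0.16
j [-0.34  0.16  1.66  0.34  1.6  -2.23] F [-0.6 -0.3  0.1] M [-0.197 -0.087 -0.027] n.M -0.015 w 0.9997757983331851 g 0.0
```

{"method": "play_rows", "body": {
  "series": [
    [[0.0115,0.0048,-0.002,-0.91,2.78,-6.23,1],[0.0115,0.0048,-0.002,-0.91,2.78,-6.23,1],[0.0115,0.0048,-0.002,-0.91,2.78,-6.23,1],[0.0115,0.0048,-0.002,-0.91,2.78,-6.23,1],[0.0115,0.0048,-0.002,-0.91,2.78,-6.23,1],[0.0115,0.0048,-0.002,-0.91,2.78,-6.23,1],[0.0115,0.0048,-0.002,-0.91,2.78,-6.23,1],[0.0112,0.0046,-0.002,-0.91,2.78,-6.23,1],[0,0,0,0,0,0,1]]
  ]
}}

```text
time: 11.5
tool_pos: [0.6753, 0.0177, 0.1241]
tool_rot: [-0.131, 0.325, 0.921, 0.172]
contact_force: [0.5, 0.7, 0.2]
gripper_width: 0.997
grasp_force: 0.0
```

```bash
python3 go.py pulse -0.017 33; python3 - <<'E'
import cv2,numpy as np
from plant import manip
a=manip.grab_frame("side")["frame"][210:280,265:345];b=manip.grab_frame("top")["frame"][125:205,235:315]
f=lambda i,s:cv2.resize(cv2.convertScaleAbs(i,alpha=s),(400,400),interpolation=cv2.INTER_CUBIC)
cv2.imwrite("pics/i.png",np.hstack([f(a,2),f(b,3)]))
E
```

```text
t 11.5 pos [0.6753 0.0177 0.1241] shift [-0.0081  0.0221 -0.0515] turn [-0.05  0.09 -0.05] 0.1
now: height 0.0396 up 0.0004 left -0.0008 ang 33.08 tilt err 0.07
j [-0.25  0.36  1.45  0.37  1.57 -1.18] F [0.5 0.7 0.2] M [-0.138 -0.05   0.01 ] n.M 0.012 w 0.9974641067762305 g 0.0
```

View pics/i.png

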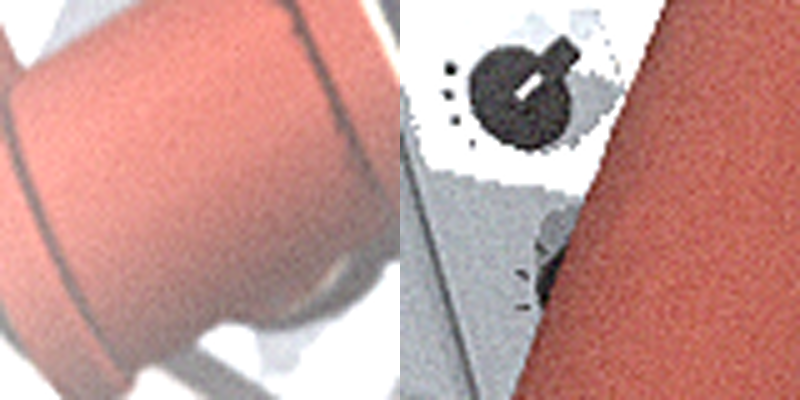

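The pulse dial is clear in the top view at about (522,95) with its wing at rest, and the arm hides the timer. Descending on the dial.

{"method": "play_rows", "body": {
  "series": [
    [[-0.0014,0.004,-0.009,0,0,0,1],[-0.0014,0.004,-0.009,0,0,0,1],[-0.0013,0.004,-0.009,0,0,0,1],[-0.0013,0.004,-0.009,0,0,0,1],[-0.0012,0.0035,-0.007,0,0,0,1],[0,0,0,0,0,0,1]]
  ]
}}

```text
time: 12.2
tool_pos: [0.6663, 0.038, 0.0784]
tool_rot: [-0.134, 0.325, 0.92, 0.172]
contact_force: [-0.1, 0.3, 0.7]
gripper_width: 1.0
grasp_force: 0.0
```

```bash
python3 go.py pulse -0.0165 33
```

```text
t 12.2 pos [0.6663 0.038  0.0784] shift [ 0.0011  0.0016 -0.0054] turn [-0.1  -0.17 -0.04] 0.2
now: height -0.0111 up 0.0012 left 0.0015 ang 32.98 tilt err 0.21
j [-0.22  0.38  1.51  0.37  1.5  -1.19] F [-0.1  0.3  0.7] M [-0.172 -0.073  0.025] n.M 0.029 w 0.9998721254584563 g 0.0
```

{"method": "play_rows", "body": {
  "series": [
    [[0.0006,0.0015,-0.0025,0,0,0,0.8],[0.0006,0.0015,-0.0025,0,0,0,0.6],[0,0,0,0,0,0,0.4],[0,0,0,0,0,0,0.3],[0,0,0,0,0,0,0.25],[0,0,0,0,0,0,0.2]]
  ]
}}

```text
time: 12.8
tool_pos: [0.6687, 0.0396, 0.0755]
tool_rot: [-0.132, 0.326, 0.92, 0.172]
contact_force: [-0.9, -1.8, 1.0]
gripper_width: 0.2
grasp_force: 1.0
```

```bash
python3 go.py pulse -0.0165 33
```

```text
t 12.8 pos [0.6687 0.0396 0.0755] shift [-0.0013  0.     -0.0025] turn [-0.   -0.02 -0.01] 0.0
now: height -0.0141 up 0.0007 left -0.0012 ang 33.0 tilt err 0.03
j [-0.22  0.39  1.5   0.37  1.49 -1.19] F [-0.9 -1.8  1. ] M [-0.447  0.141  0.124] n.M -0.002 w 0.1995163174257569 g 1.0415974259376526
```

{"method": "play_rows", "body": {
  "series": [
    [[0,0,0,0,0,0,0.17],[0,0,0,0,0,0,0.14],[0,0,0,0,0,0,0.1],[0,0,0,0,0,0,0.08]]
  ]
}}

```text
time: 13.2
tool_pos: [0.6677, 0.0384, 0.0754]
tool_rot: [-0.133, 0.326, 0.92, 0.17]
contact_force: [-5.0, -4.9, 2.2]
gripper_width: 0.15
grasp_force: 59.5
```

```bash
python3 go.py pulse -0.0165 33
```

```text
t 13.2 pos [0.6677 0.0384 0.0754] shift [-0.0004  0.0012 -0.0023] turn [ 0.09 -0.15 -0.04] 0.2
now: height -0.0138 up -0.0002 left 0.0 ang 32.96 tilt err 0.18
j [-0.22  0.38  1.5   0.37  1.49 -1.19] F [-5.  -4.9  2.2] M [-0.881  0.692  0.432] n.M -0.002 w 0.15011546664446812 g 59.5479941368103
```

The wing is gripped (0.15 ≈ 13 mm, 60 N). Turning clockwise 64°, then checking.

{"method": "play_rows", "body": {
  "series": [
    [[0,0,0,-1.046,3.215,-7.25,0],[0,0,0,-1.046,3.215,-7.25,0],[0,0,0,-1.046,3.215,-7.25,0],[0,0,0,-1.046,3.215,-7.25,0],[0,0,0,-1.046,3.215,-7.25,0],[0,0,0,-1.046,3.215,-7.25,0],[0,0,0,-1.046,3.215,-7.25,0],[0,0,0,-1.046,3.215,-7.25,0],[0,0,0,0,0,0,0],[0,0,0,0,0,0,0]]
  ]
}}

```text
time: 14.2
tool_pos: [0.6661, 0.0378, 0.0753]
tool_rot: [-0.203, 0.764, 0.608, 0.072]
contact_force: [-10.2, -8.6, 5.4]
gripper_width: 0.149
grasp_force: 60.0
```

```bash
python3 go.py pulse -0.0138 -33.6
```

```text
t 14.2 pos [0.6661 0.0378 0.0753] shift [0.0016 0.0008 0.0001] turn [-0.18  0.71 -2.46] 2.6
now: height -0.0138 up -0.0003 left 0.0018 ang -31.06 tilt err 0.38
j [-0.22  0.38  1.51  0.37  1.5  -0.07] F [-10.2  -8.6   5.4] M [-1.017  1.501  0.906] n.M 0.085 w 0.14935860138163162 g 60.00344216823578
```

{"method": "play_rows", "body": {
  "series": [
    [[0,0,0,-0.32,1.0,-2.27,0],[0,0,0,0,0,0,0]]
  ]
}}

```text
time: 14.4
tool_pos: [0.666, 0.0378, 0.0753]
tool_rot: [-0.205, 0.777, 0.591, 0.068]
contact_force: [-11.6, -7.8, 5.8]
gripper_width: 0.15
grasp_force: 60.0
```

```bash
python3 go.py pulse -0.0138 -33.6
```

```text
t 14.4 pos [0.666  0.0378 0.0753] shift [0.0017 0.0007 0.0002] turn [ 0.15 -0.31 -0.17] 0.4
now: height -0.0139 up -0.0002 left 0.0019 ang -33.59 tilt err 0.39
j [-0.22  0.38  1.51  0.37  1.5  -0.03] F [-11.6  -7.8   5.8] M [-1.065  1.557  1.016] n.M 0.156 w 0.15010640085328691 g 60.00098705291748
```

{"method": "play_rows", "body": {
  "series": [
    [[0,0,0,-0.13,0.4,-0.91,0],[0,0,0,0,0,0,0]]
  ]
}}

```text
time: 14.6
tool_pos: [0.666, 0.0378, 0.0753]
tool_rot: [-0.206, 0.782, 0.585, 0.066]
contact_force: [-10.6, -7.6, 5.3]
gripper_width: 0.149
grasp_force: 60.0
```

```bash
python3 go.py pulse -0.0138 -33.6
```

```text
t 14.6 pos [0.666  0.0378 0.0753] shift [0.0017 0.0007 0.0002] turn [ 0.28 -0.7   0.72] 1.0
now: height -0.0139 up -0.0002 left 0.0019 ang -34.57 tilt err 0.38
j [-0.22  0.38  1.51  0.37  1.5  -0.01] F [-10.6  -7.6   5.3] M [-1.026  1.539  1.008] n.M 0.161 w 0.14928829208710512 g 60.007798075675964
```

{"method": "play_rows", "body": {
  "series": [
    [[0,0,0,-0.13,0.4,-0.91,0],[0,0,0,0,0,0,0]]
  ]
}}

```text
time: 14.8
tool_pos: [0.6659, 0.0378, 0.0753]
tool_rot: [-0.206, 0.787, 0.578, 0.064]
contact_force: [-11.1, -8.0, 5.8]
gripper_width: 0.147
grasp_force: 60.0
```

```bash
python3 go.py pulse -0.0138 -33.6
```

```text
t 14.8 pos [0.6659 0.0378 0.0753] shift [0.0018 0.0007 0.0002] turn [ 0.42 -1.1   1.62] 2.0
now: height -0.0139 up -0.0002 left 0.0019 ang -35.57 tilt err 0.39
j [-0.22  0.38  1.51  0.37  1.5   0.01] F [-11.1  -8.    5.8] M [-1.016  1.575  0.979] n.M 0.122 w 0.14687499963745113 g 60.013877749443054
```

{"method": "play_rows", "body": {
  "series": [
    [[0,0,0,-0.13,0.4,-0.91,0],[0,0,0,0,0,0,0]]
  ]
}}

```text
time: 15.0
tool_pos: [0.6659, 0.0378, 0.0753]
tool_rot: [-0.207, 0.792, 0.571, 0.063]
contact_force: [-10.6, -8.3, 5.6]
gripper_width: 0.147
grasp_force: 60.2
```

```bash
python3 go.py pulse -0.0138 -33.6
```

```text
t 15.0 pos [0.6659 0.0378 0.0753] shift [0.0018 0.0007 0.0001] turn [ 0.55 -1.49  2.49] 3.0
now: height -0.0139 up -0.0002 left 0.0019 ang -36.53 tilt err 0.39
j [-0.22  0.38  1.51  0.37  1.5   0.03] F [-10.6  -8.3   5.6] M [-1.038  1.47   1.322] n.M 0.472 w 0.14722059425735995 g 60.16806185245514
```

{"method": "play_rows", "body": {
  "series": [
    [[0,0,0,-0.13,0.4,-0.91,0],[0,0,0,0,0,0,0]]
  ]
}}

```text
time: 15.2
tool_pos: [0.6659, 0.0378, 0.0753]
tool_rot: [-0.207, 0.797, 0.565, 0.061]
contact_force: [-10.9, -8.7, 4.5]
gripper_width: 0.148
grasp_force: 61.1
```

```bash
python3 go.py pulse -0.0138 -33.6
```

```text
t 15.2 pos [0.6659 0.0378 0.0753] shift [0.0018 0.0007 0.0002] turn [ 0.69 -1.87  3.34] 3.9
now: height -0.0139 up -0.0002 left 0.002 ang -37.46 tilt err 0.4
j [-0.22  0.38  1.51  0.37  1.5   0.04] F [-10.9  -8.7   4.5] M [-0.982  1.309  1.678] n.M 0.866 w 0.1481089581809217 g 61.1332368850708
```

The end stop is felt at about -35.7°, so the third click sits near -33°. Backing off to about -34°, just on the click.

{"method": "play_rows", "body": {
  "series": [
    [[0,0,0,0.46,-1.41,3.17,0],[0,0,0,0,0,0,0],[0,0,0,0,0,0,0]]
  ]
}}

```text
time: 15.5
tool_pos: [0.666, 0.0378, 0.0754]
tool_rot: [-0.205, 0.779, 0.588, 0.067]
contact_force: [-10.2, -7.7, 6.0]
gripper_width: 0.147
grasp_force: 60.0
```

```bash
python3 go.py pulse -0.0138 -33.6;  python3 - <<'E'
import cv2,numpy as np
from plant import manip
a=manip.grab_frame("side")["frame"][:,100:400];b=manip.grab_frame("top")["frame"][90:240,220:420]
cv2.imwrite("pics/k.png",np.hstack([cv2.resize(cv2.convertScaleAbs(a,alpha=1.3),(370,518)),cv2.copyMakeBorder(cv2.resize(cv2.convertScaleAbs(b,alpha=2.5),(428,321),interpolation=cv2.INTER_CUBIC),0,197,0,0,0)]))
E
```

```text
t 15.5 pos [0.666  0.0378 0.0754] shift [0.0017 0.0007 0.0001] turn [ 0.21 -0.48  0.26] 0.6
now: height -0.0139 up -0.0002 left 0.0019 ang -34.06 tilt err 0.37
j [-0.22  0.38  1.51  0.37  1.5  -0.02] F [-10.2  -7.7   6. ] M [-1.052  1.528  0.998] n.M 0.153 w 0.14675552382834842 g 60.02887487411499
```

View pics/k.png

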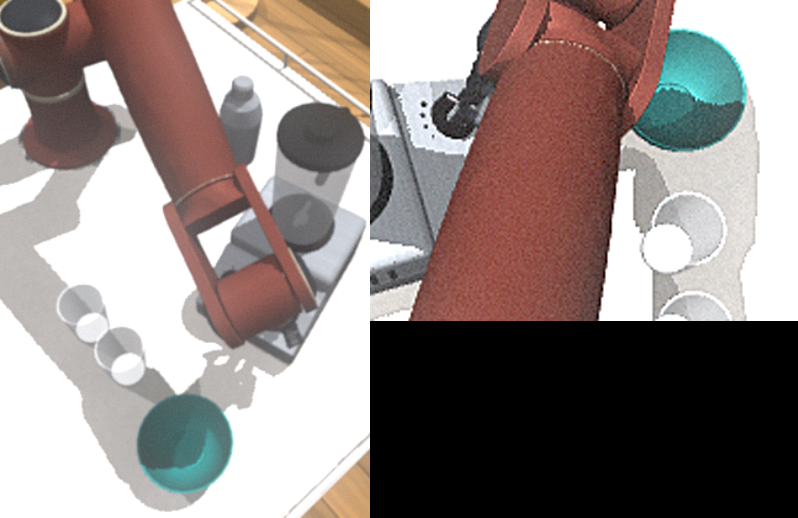

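The dial at top crop (455,115) is held, and the shaker, both tumblers and the bowl are standing in place. The holding torque of 0.15 N m fits the third click. Handing in.

```bash
python3 -c "
from plant import manip
print(manip.job_done())"
```

```text
the job is handed in; nothing more can be done
None
```

I turned the timer anticlockwise until I felt its end stop, then turned the pulse dial to its third click and handed in while holding it there. I judged both by angle and torque: the arm hid the timer from the cameras after I released it, so its off position was not confirmed by sight.

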